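# Fit the filter wheel on its keyed post and slide it into the photometer

### The job

Load the photometer: put the filter wheel onto the post of the sliding carriage, turned so that the flat in its bore meets the flat on the post (yellow mark to yellow mark) and it drops right down onto its seat. Then slide the carriage all the way in to its stop under the white reading head, and let go. Leave the other things on the bench where they are.

Things in the scene. Friction and masses are not known exactly. Their poses are not given: they have to be found in the camera images.
- filter_wheel: loose filter wheel, about 0.15 kg, lying hub up: dark disc 96 mm across, 8 mm thick, with six coloured filters, and an aluminium hub. Origin: centre of the underside; z up. A D-shaped bore goes right through disc and hub: radius 11.5 mm, its flat 5.5 mm from the axis on the +x side. Yellow lines on the disc and the hub's top mark the +x side.
- hub_grip (a point): point on the wheel's axis, 31 mm above its underside: a good TCP for gripping the hub. The hub, 44 mm across, rises from the disc (8 mm) to 36 mm above the underside and has two flat grip faces 34 mm apart, at y = +17 and -17 mm, 28 mm long: fingers from above close along the wheel's y.
- wheel_mark (a point): point on the wheel's yellow line, 40 mm from the wheel's axis on its +x side, level with the underside
- seat (a point): centre of the round dark seat (58 mm across) on the carriage, on the post's axis, 38 mm above the bench; moves with the carriage. x points along the slide toward the reading head, z up. Down on the post, the wheel's underside rests on the seat, its x along the seat's x (to about 0.15 rad); at any other angle it stays on top of the post.
- post_top (a point): centre of the top of the steel post, 26 mm above the seat: D-shaped, radius 10 mm, its flat 4 mm from the axis on the seat's +x side, the top 6 mm tapered
- seat_mark (a point): 40 mm from the post's axis on the seat's +x side, level with the seat: over the yellow line on the carriage that shows where the post's flat faces
- carriage (a joint): travel of the carriage on its rails in m along the seat's +x: 0 fully out, 0.095 at the inner stop. It starts at 0 to 0.03. It stays where it is left; friction about 1.5 N, damping 8 N s/m.
- knob_grip (a point): upright black knob on the carriage's outer end, to push or pinch: 20 mm across, from 50 to 82 mm above the bench, on a thinner stem; this point is on its axis 70 mm above the bench, 82 mm behind the post (seat x = -82 mm)
- photometer: fixed instrument: grey base plate (x = -172 to +155 mm, 136 mm wide) with two rails along x; on its +x end a white reading head from x = 48 mm on, 136 mm wide, 104 mm high, with an opening 108 mm wide and up to 62 mm above the bench: the seated wheel's rim slides 20 mm in under it, the hub stays 6 mm outside. Origin: on the bench; z up. With the carriage at 0 the post is at x = -75 mm.
- vial: small clear sample vial with a blue cap, 23 mm across, 54 mm high; origin at the centre of its underside; stays where it is
- petri_dish: round petri dish with lid, 91 mm across, 16 mm high; origin at the centre of its underside; stays where it is
- timer: white bench timer, 70 x 62 x 20 mm; origin at the centre of its underside; stays where it is
- beaker: empty glass beaker, 56 mm across, 70 mm high; origin at the centre of its underside; stays where it is
- reagent: amber bottle with a black cap, 60 mm across, 115 mm high; origin at the centre of its underside; stays where it is

How it is judged (in metres and radians):
On the way:
1. the filter wheel is down on its seat, its flat on the post's flat, while the carriage is still out (more than 30 mm from its stop) (horizontal distance between filter_wheel and seat below 0.004 m and z of filter_wheel in the frame of seat between -0.003 and 0.003 m and x of wheel_mark in the frame of seat above 0.03 m and angle between the x axis of filter_wheel and the x axis of seat, either way round below 0.3 rad and angle between filter_wheel's own z axis and vertical below 0.06 rad and value of joint carriage below 0.065 m), for 0.2 s.
At the end, for the whole second after the job is handed in: The wheel rests flat on its seat (underside within 3 mm of it, axis within 4 mm of the post's, tilt under 0.06 rad), yellow mark toward the carriage's mark (within 0.3 rad), the carriage within 5 mm of its inner stop, the wheel at rest (horizontal distance between filter_wheel and seat below 0.004 m and z of filter_wheel in the frame of seat between -0.003 and 0.003 m and x of wheel_mark in the frame of seat above 0.03 m and angle between the x axis of filter_wheel and the x axis of seat, either way round below 0.3 rad and angle between filter_wheel's own z axis and vertical below 0.06 rad and value of joint carriage above 0.09 m and linear speed of filter_wheel below 0.02 m/s); the robot touches nothing.
It fails at once if the vial is shifted by more than 30 mm or knocked over (distance of vial from where it was at the start of the episode above 0.03 m or angle between vial's own z axis and vertical above 0.5 rad).
It fails at once if the petri dish is shifted by more than 30 mm or knocked over (distance of petri_dish from where it was at the start of the episode above 0.03 m or angle between petri_dish's own z axis and vertical above 0.5 rad).
It fails at once if the timer is shifted by more than 30 mm or knocked over (distance of timer from where it was at the start of the episode above 0.03 m or angle between timer's own z axis and vertical above 0.5 rad).
It fails at once if the beaker is shifted by more than 30 mm or knocked over (distance of beaker from where it was at the start of the episode above 0.03 m or angle between beaker's own z axis and vertical above 0.5 rad).
It fails at once if the reagent is shifted by more than 30 mm or knocked over (distance of reagent from where it was at the start of the episode above 0.03 m or angle between reagent's own z axis and vertical above 0.5 rad).
It also fails if it takes over 48 s, if anything falls off the work surface, if the arm or the gripper's body presses on something with over 40 N, if the wrist force passes 120 N, or if a joint passes its speed limit or range.

### The arm

A 6-joint arm with a two-finger parallel gripper is mounted at the origin on a cart in front of the work surface, level with it; the furniture and walls round the work are solid. World frame = base frame: x ahead of the robot, y to its left, z up, the work surface at z = 0. Lengths are in mm, angles in rad, forces in N, time in s.
With the tool pointing down it reaches from about 400 to 925 mm from the base axis. Payload 12.5 kg.
Tool frame: the origin (TCP) lies between the finger pads, 19 mm behind the fingertips; this is the grasp point; z points along the fingers, y is the line along which they close (so a half turn about z gives the same grasp; the last joint's range is limited). The gripper opens to 95 mm and grips with 3 to 60 N. Pads are 20 mm wide; open, the fingers measure 119 mm over their backs; the gripper's body (75 mm by 180 mm) begins 59 mm behind the grasp point.
Start: joints at [-1.38, 0.491, 1.559, -0, 1.092, -0.106], TCP at [182.811, -597.683, 233.461] pointing down, gripper open.
Joint ranges: [-3.1, 3.1], [-0.84, 2.19], [0.05, 2.79], [-1.13, 4.28], [0.06, 2.93], [-2.69, 2.69]. Speed limits (rad/s): [2.22, 2.22, 2.79, 3.14, 3.14, 3.14].

### API

Orientations are given as [roll, pitch, yaw] about the fixed x, y, z axes, in that order (R = Rz(yaw) Ry(pitch) Rx(roll)).
In Python, from cell import env, eyes gives the robot as it stands.
- The arm moves only by the shell command python3 -m inch 'ROWS'. ROWS is JSON, a list of rows, each a list of 3 entries, a list of its own where there are three numbers: the shift along the tool's x, y, z in units of 60 mm (1.0 is 60 mm), then the turn about the tool's z in units of 5 degrees (1.0 is 5 degrees), then the closure, from -1 (fully open) to 1 (shut). In form: [[[tx, ty, tz], turn, claw], ...]. A call has exactly 10 rows; each row shifts and turns the commanded pose from where the row before left it, along the tool's axes as they then stand; what a row does not reach is not made up. A row lasts 1/8 s, in which the tool goes at most 62.5 mm and 10.7 degrees, less where a joint would pass 70% of its speed; a pose out of reach is approached as far as the arm can. A call is refused whole if a number of a shift passes 1 or a number of a turn 1, either way. A call with a gripper value outside its range is refused whole. The fingers move at their own pace and stop on an object; the grip force is fixed at half the most. Time passes only in rows, so rows that do not move let the fingers close, or fill a call up. It gives the time, the measured TCP pose, the force, the opening and the grip force at its end, in the units of the state.
- env.state(): the state, without advancing time (a new reading comes with each control period).
- eyes.read_camera(name): name is "side" or "top" or "wrist"; returns a dict with "pixels" (384x512x3 uint8, red, green, blue), "fx", "fy", "cx", "cy" (pixels), "distortion" ([k1, k2, p1, p2, k3] as OpenCV has them; the pictures are not rectified), "extrinsics" (4x4, takes a point from world to camera coordinates). Camera axes: x right, y down, z forward; pixel columns grow to the right and rows downward; lengths in mm; the calibration is good to about 2 mm. A picture is of the moment at which its call begins. There is no depth.
- env.job_done(): hands the job in; it is judged then, once.
Trained networks look in a picture, given as the dict that the camera call returned (one of the last four; its "shot" number tells which), for a name from the list of things; names that differ only in an ending like _2 or _b are one class to them, and where a whole thing is asked for, a point or a joint stands for the part that bears it (a point fixed in the world has none). Each returns a list of dicts, best first, with "score" (0 to 1); they miss things now and then, are a little off and sometimes report something else, mostly with a low value. They report only what shows in the picture. A call takes as long as a camera call.
- eyes.boxes_of(name, picture): "centre" ([row, column] in pixels, amid what is visible of it).
- eyes.cut_out(name, picture): "mask" (384x512 bool, what is visible of it) and "centre" ([row, column] in pixels, amid what is visible of it).
- eyes.spot_point(name, picture): "centre" ([row, column] in pixels: a listed point, or the origin of a listed thing).
The state is a dict: "t": time; "joints": joint angles; "qvel": joint speeds; "tau": joint torques, N m; "eef_pos": TCP position; "tcp_rot": TCP orientation; "ft_force": force on the tool from outside, world axes, zero at the start; "moment": the same for the moment, N m; "opening": opening from 0.0 (shut) to 1.0 (fully open); "grip_force": force on a finger pad.
Only numpy, scipy, OpenCV 4.12 (cv2) and the standard library are available. Lean on these libraries where they do the work, as an engineer would, in place of code of your own. Each camera call takes 0.05 s, during which the arm holds its last target. There are 200 camera calls.

## Working session

There is one attempt and no reset: what is moved stays moved. The work goes in short steps, Python scripts to look and compute and a shell command to move; the robot and the scene stay as the last step left them, time stands still between calls to the robot, and variables do not carry over. Pictures are saved under pics/ and viewed, at most 10 in all, crops included, and the job is handed in when it is done.

```bash
ls; mkdir -p pics; cat > h.py <<'E'
import numpy as np, cv2
from cell import env, eyes
def ray(p,rc):
    K=np.array([[p['fx'],0,p['cx']],[0,p['fy'],p['cy']],[0,0,1.]])
    n=cv2.undistortPoints(np.array([[[rc[1],rc[0]]]],float),K,np.array(p['distortion'],float))[0,0]
    T=np.array(p['extrinsics']);R=T[:3,:3];o=-R.T@T[:3,3]
    return o,R.T@np.array([n[0],n[1],1.])
def atz(p,rc,z):
    o,d=ray(p,rc);return o+d*(z-o[2])/d[2]
Z=dict(filter_wheel=0,hub_grip=31,wheel_mark=0,seat=38,post_top=64,seat_mark=38,knob_grip=70,photometer=0,vial=0,petri_dish=0,timer=0,beaker=0,reagent=0)
def look(cam,names,dz={}):
    p=eyes.read_camera(cam);out={}
    for n in names:
        r=eyes.spot_point(n,p)
        if r:
            c=r[0]['centre'];x=atz(p,c,dz.get(n,Z[n]));out[n]=x
            print(cam,n,round(r[0]['score'],2),np.round(c,1),x.round(1))
    return p,out
def save(p,f): cv2.imwrite('pics/'+f,p['pixels'][:,:,::-1])
E
python3 - <<'E'
from h import *
ps=[]
for c in('top','side'):
    p,_=look(c,Z);ps.append(p['pixels'])
    print(np.round(p['extrinsics'],2).tolist())
cv2.imwrite('pics/a.png',cv2.resize(np.vstack([x for x in ps]),(800,1200))[:600,:,::-1]);cv2.imwrite('pics/b.png',cv2.resize(ps[1],(800,600))[:,:,::-1])
s=env.state();print(s['t'],s['tcp_rot'],s['eef_pos'])
E
```

```text
pics
top filter_wheel 0.69 [199.1 342.5] [ 552.2 -295.     0. ]
top hub_grip 0.69 [197.1 344.3] [ 556.4 -293.6   31. ]
top wheel_mark 0.9 [205.4 341.1] [ 529.8 -289.7    0. ]
top seat 0.69 [175.4 236.7] [626.3  79.7  38. ]
top post_top 0.77 [176.7 235.6] [617.8  82.1  64. ]
top seat_mark 0.85 [190.6 236.1] [573.6  80.8  38. ]
top photometer 0.75 [198.2 238.6] [550.9  73.3   0. ]
top vial 0.61 [257.  316.5] [ 348.7 -201.1    0. ]
top petri_dish 0.84 [140.6 307.6] [ 762.6 -171.8    0. ]
top timer 0.6 [152.4 349.8] [ 721.7 -324.6    0. ]
top beaker 0.61 [253.3 255.4] [359.5  11.8   0. ]
top reagent 0.93 [245.8 147.6] [379.7 388.9   0. ]
[[0.01, -1.0, 0.01, 7.6], [-0.99, -0.01, -0.12, 580.06], [0.12, -0.01, -0.99, 1204.63], [0.0, 0.0, 0.0, 1.0]]
side filter_wheel 0.73 [284.8 278.1] [ 554.1 -293.2    0. ]
side hub_grip 0.59 [277.2 282.9] [ 561.1 -304.    31. ]
side wheel_mark 0.69 [283.8 261.4] [ 518.5 -283.8    0. ]
side seat 0.7 [184.4 267.3] [610.3 103.5  38. ]
side post_top 0.58 [180.8 270.2] [613.4  76.7  64. ]
side seat_mark 0.63 [195.2 259.1] [572.7  40.7  38. ]
side knob_grip 0.72 [171.  297.3] [709.3 116.3  70. ]
side photometer 0.71 [200.5 255.1] [566.6  76.    0. ]
side vial 0.47 [262.  186.8] [ 356.  -181.6    0. ]
side petri_dish 0.59 [240.3 352.1] [ 780.  -169.6    0. ]
side timer 0.94 [282.9 353.9] [ 720.8 -317.8    0. ]
side beaker 0.91 [216.6 188.8] [362.6  19.3   0. ]
side reagent 0.91 [163.7 193.6] [383.5 388.6   0. ]
[[0.99, -0.16, -0.01, -537.71], [-0.09, -0.48, -0.87, 111.47], [0.14, 0.86, -0.49, 945.76], [0.0, 0.0, 0.0, 1.0]]
1.4 [ 3.14151041e+00 -2.96233433e-05  2.96781968e-01] [ 182.81713067 -597.68351288  233.45112745]
```

View pictures.

View pics/a.png

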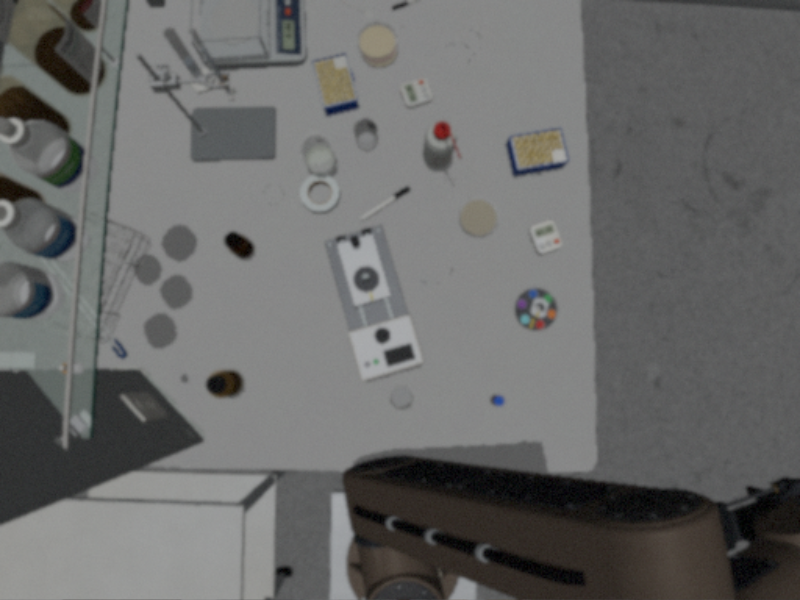

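View pics/b.png

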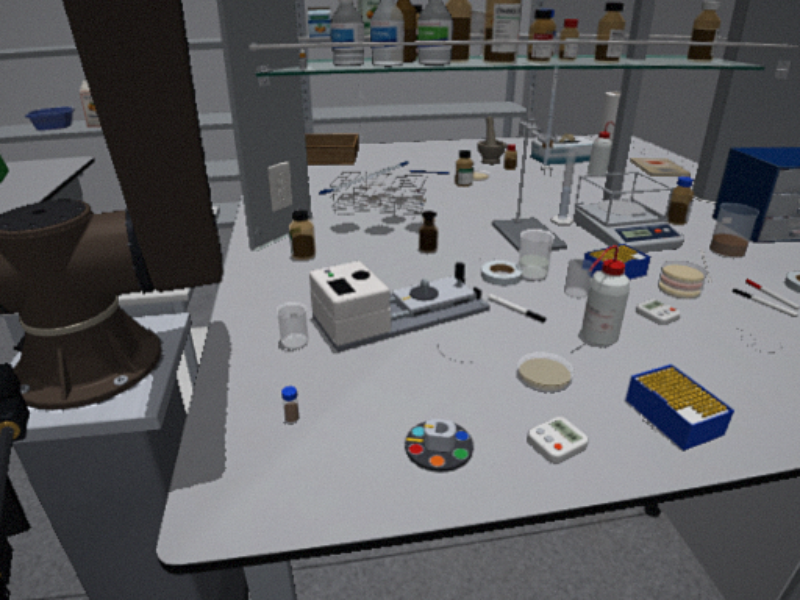

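```bash
python3 -m inch '[[[0.9,-0.38,0],0,-1],[[0.92,-0.38,0],0,-1],[[0.92,-0.38,0],0,-1],[[0.92,-0.38,0],0,-1],[[0.92,-0.38,0],0,-1],[[0.92,-0.38,0],0,-1],[[0.92,-0.38,0],0,-1],[[0.92,-0.38,0],0,-1],[[0,0,0],1,-1],[[0,0,0],1,-1]]'
python3 - <<'E'
from h import *
p,o=look('wrist',['hub_grip','wheel_mark','filter_wheel'],{'wheel_mark':8})
save(p,'w1.png');T=np.array(p['extrinsics']);print((-T[:3,:3].T@T[:3,3]).round(1),T[2,:3].round(2))
s=env.state();print(s['t'],s['tcp_rot'],s['eef_pos'])
E
```

```text
t: 2.65
eef_pos: [551.2, -293.6, 233.2]
tcp_rot: [-3.142, 0.0, 0.121]
ft_force: [0.0, 0.2, -0.5]
opening: 1.001
grip_force: 0.0
wrist hub_grip 0.63 [166.8 253.2] [ 559.9 -297.2   31. ]
wrist wheel_mark 0.95 [192.1 233.9] [ 521.6 -278.4    8. ]
wrist filter_wheel 0.9 [162.4 250.6] [ 559.2 -294.5    0. ]
[ 625.  -284.6  385. ] [-0.26 -0.03 -0.96]
2.85 [ 3.14147089e+00 -3.50322232e-06  1.24131651e-01] [ 550.54687846 -294.53021099  233.47004852]
```

View pics/w1.png

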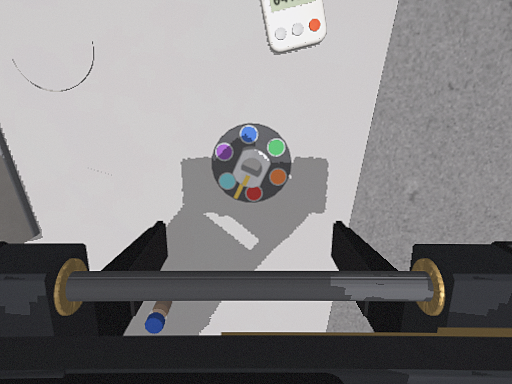

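```bash
cat >> h.py <<'E'
def wheel():
    p=eyes.read_camera('wrist');q=p['pixels']
    hg=eyes.spot_point('hub_grip',p)[0]['centre']; m=eyes.cut_out('filter_wheel',p)[0]['mask']
    hsv=cv2.cvtColor(q,cv2.COLOR_RGB2HSV)
    y=(cv2.inRange(hsv,(18,110,90),(35,255,255))>0)&(cv2.dilate(m.astype(np.uint8),np.ones((5,5)))>0)
    P=np.array([atz(p,rc,8.) for rc in np.argwhere(y)])
    e=cv2.fitEllipse(max(cv2.findContours(m.astype(np.uint8),0,1)[0],key=len))
    c=atz(p,(e[0][1],e[0][0]),6.)[:2];h=atz(p,hg,31.)[:2]
    far=P[:,:2][np.linalg.norm(P[:,:2]-c,axis=1)>26]   # disc part of the line only
    a=far.mean(0)-c; l=cv2.fitLine(far.astype(np.float32),cv2.DIST_L2,0,.01,.01).ravel()
    print('disc',c.round(1),'hub',h.round(1),'npix',len(P),len(far),'yaw c->line',np.degrees(np.arctan2(a[1],a[0])).round(1),'line dir',np.degrees(np.arctan2(l[1],l[0])).round(1),'r',np.linalg.norm(a).round(1))
    wm=eyes.spot_point('wheel_mark',p)
    if wm:
        w=atz(p,wm[0]['centre'],0.)[:2]-c;print('net mark yaw',np.degrees(np.arctan2(w[1],w[0])).round(1),np.linalg.norm(w).round(1))
    s=env.state();print('t',s['t'],s['tcp_rot'].__repr__(),s['eef_pos']);return p
E
python3 -c "
from h import *
wheel()"
```

```text
disc [ 559.7 -294.5] hub [ 558.8 -295.9] npix 104 70 yaw c->line 163.2 line dir -20.8 r 37.3
net mark yaw 162.2 43.3
t 3.05 array([ 3.14144960e+00, -3.23203119e-05,  1.22886707e-01]) [ 550.48602986 -294.63614581  233.4908735 ]
```

```bash
python3 -m inch '[[[0,0,0.3],1,-1],[[0,0,0.3],1,-1],[[0,0,0.2],1,-1],[[0,0,0.2],1,-1],[[0,0,0],1,-1],[[0.14,-0.04,0],0,-1],[[0,0,0],0,-1],[[0,0,0],0,-1],[[0,0,0],0,-1],[[0,0,0],0,-1]]'
python3 -c "
from h import *
save(wheel(),'w2.png')"
```

```text
t: 4.3
eef_pos: [559.3, -294.8, 173.5]
tcp_rot: [3.141, -0.0, -0.314]
ft_force: [-0.3, -0.5, 0.6]
opening: 0.996
grip_force: 0.0
disc [ 560.4 -295.2] hub [ 557.7 -294.6] npix 119 91 yaw c->line 162.0 line dir -19.8 r 37.8
net mark yaw 157.3 44.0
t 4.5 array([ 3.14149654e+00, -1.02404557e-04, -3.14046234e-01]) [ 559.31191135 -294.81353968  173.47145943]
```

View pics/w2.png

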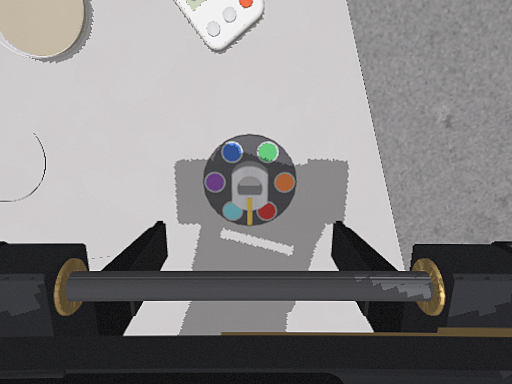

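```bash
python3 -m inch '[[[0,0,0.6],0,-1],[[0,0,0.6],0,-1],[[0,0,0.6],0,-1],[[0,0,0.3],0,-1],[[0,0,0.18],0,-1],[[0,0,0.09],0,-1],[[0,0,0],0,1],[[0,0,0],0,1],[[0,0,0],0,1],[[0,0,0],0,1]]'
```

```text
t: 5.75
eef_pos: [559.4, -294.9, 31.6]
tcp_rot: [3.141, -0.001, -0.314]
ft_force: [0.9, 1.0, -1.0]
opening: 0.632
grip_force: 0.0
```

```bash
python3 -m inch '[[[0,0,0],0,1],[[0,0,0],0,1],[[0,0,0],0,1],[[0,0,0],0,1],[[0,0,0],0,1],[[0,0,-0.3],0,1],[[0,0,-0.6],0,1],[[0,0,-0.7],0,1],[[0,0,-0.6],0,1],[[0,0,-0.4],0,1]]'
```

```text
t: 7.0
eef_pos: [559.5, -294.8, 190.4]
tcp_rot: [3.141, -0.002, -0.314]
ft_force: [0.3, -0.3, -1.3]
opening: 0.355
grip_force: 30.0
```

```bash
python3 -m inch '[[[-0.25,-0.5,0],0,1],[[-0.38,-0.8,0],0,1],[[-0.38,-0.8,0],0,1],[[-0.38,-0.8,0],0,1],[[-0.38,-0.8,0],0,1],[[-0.38,-0.8,0],0,1],[[-0.38,-0.75,0],0,1],[[0,0,0],-1,1],[[0,0,0],-1,1],[[0,0,0],-1,1]]'
python3 -m inch '[[[0,0,0],-1,1],[[0,0,0],-1,1],[[0,0,0],-1,1],[[0,0,0],-0.2,1],[[0,0,0],0,1],[[0,0,0],0,1],[[0,0,0],0,1],[[0,0,0],0,1],[[0,0,0],0,1],[[0,0,0],0,1]]'
python3 - <<'E'
from h import *
p,o=look('wrist',['seat','post_top','seat_mark','knob_grip'])
save(p,'w3.png')
for a,b in(('knob_grip','seat'),('knob_grip','post_top'),('seat','seat_mark')):
    if a in o and b in o: d=(o[b]-o[a])[:2];print(a,b,np.degrees(np.arctan2(d[1],d[0])).round(1),np.linalg.norm(d).round(1))
s=env.state();print(s['t'],s['tcp_rot'],s['eef_pos'])
E
```

```text
t: 8.25
eef_pos: [512.2, 52.0, 188.3]
tcp_rot: [3.142, -0.001, -0.049]
ft_force: [0.5, 0.3, -1.8]
opening: 0.356
grip_force: 30.0
t: 9.5
eef_pos: [512.3, 51.7, 187.2]
tcp_rot: [3.142, 0.0, 0.227]
ft_force: [0.1, -0.4, -2.3]
opening: 0.358
grip_force: 30.0
wrist seat 0.64 [ 65. 236.] [615.9  87.4  38. ]
wrist post_top 0.92 [ 59.9 233.4] [616.4  88.6  64. ]
wrist seat_mark 0.77 [109.  240.5] [580.3  75.4  38. ]
seat seat_mark -161.4 37.5
9.75 [3.14150907e+00 7.96207891e-06 2.26946749e-01] [512.27238744  51.69601853 187.20775094]
```

View pics/w3.png

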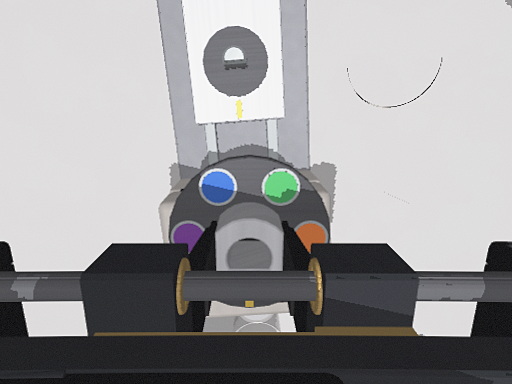

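```bash
cat >> h.py <<'E'
def seat():
    p=eyes.read_camera('wrist');g=cv2.cvtColor(p['pixels'],cv2.COLOR_RGB2GRAY)
    c0=eyes.spot_point('seat',p)[0]['centre']
    m=(cv2.GaussianBlur(g,(3,3),0)<130).astype(np.uint8);m[int(c0[0])+50:]=0
    n,l,st,ce=cv2.connectedComponentsWithStats(m)
    r0,k0=int(c0[0]),int(c0[1]);sub=l[max(r0-40,0):r0+40,k0-45:k0+45];k=np.argmax(np.bincount(sub[sub>0]))
    e=cv2.fitEllipse(cv2.convexHull(cv2.findContours((l==k).astype(np.uint8),0,1)[0][0]))
    s=atz(p,(e[0][1],e[0][0]),38.);print('ellipse',np.round(e[0],1),np.round(e[1],1),'seat',s.round(1))
    for L in cv2.createLineSegmentDetector().detect(g)[0][:,0]:
        if np.hypot(L[2]-L[0],L[3]-L[1])>40 and max(L[1],L[3])<160:
            a,b=[atz(p,(L[i+1],L[i]),38.) for i in(0,2)];d=a-b if a[0]<b[0] else b-a
            t=np.degrees(np.arctan2(d[1],d[0]))
            if 150<abs(t): print(L.round(),t.round(1),np.linalg.norm(d).round())
    t=env.state();print(t['t'],t['tcp_rot'],t['eef_pos']);return p
E
python3 -c "
from h import *
seat()"
```

```text
ellipse [235.1  60.8] [63.  69.1] seat [619.1  89.   38. ]
[182.   1. 195. 122.] -163.0 99.0
[283. 116. 279.   1.] -162.9 93.0
9.85 [ 3.14151031e+00 -6.74179099e-05  2.26973035e-01] [512.29352676  51.72687264 187.22507513]
```

```bash
python3 -m inch '[[[0,0,0],-0.8,1],[[0.4,0,0],0,1],[[0.6,0,0],0,1],[[0.5,-0.07,0.1],0,1],[[0.38,0,0.3],0,1],[[0,0,0.4],0,1],[[0,0,0.4],0,1],[[0,0,0.2],0,1],[[0,0,0],0,1],[[0,0,0],0,1]]'
python3 - <<'E'
from h import *
a=eyes.read_camera('top');b=eyes.read_camera('side')
cv2.imwrite('pics/s1.png',cv2.resize(b['pixels'][130:240,200:340],(700,550),interpolation=2)[:,:,::-1])
w=[atz(q,eyes.spot_point('post_top',q)[0]['centre'],64).round(1) for q in(b,) if eyes.spot_point('post_top',q)];print(w)
E
```

```text
t: 11.1
eef_pos: [619.4, 88.7, 104.1]
tcp_rot: [3.141, -0.001, 0.297]
ft_force: [0.3, 0.5, -0.4]
opening: 0.355
grip_force: 30.0
[array([613.6,  57.5,  64. ])]
```

View pics/s1.png

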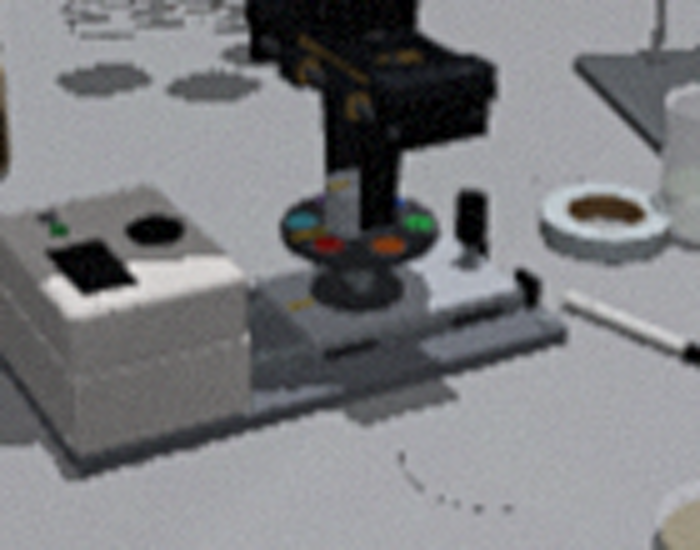

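```bash
python3 -m inch '[[[0,0,0.08],0,1],[[0,0,0.06],0,1],[[0,0,0.03],0,1],[[0,0,0.03],0,1],[[0,0,0.03],0,1],[[0,0,0.03],0,1],[[0,0,0],0,1],[[0,0,0],0,1],[[0,0,0],0,1],[[0,0,0],0,1]]'
```

```text
t: 12.55
eef_pos: [618.9, 88.7, 87.6]
tcp_rot: [3.141, -0.0, 0.297]
ft_force: [0.1, -0.3, -1.3]
opening: 0.358
grip_force: 30.0
```

```bash
python3 -m inch '[[[0,0,0.05],0,1],[[0,0,0.05],0,1],[[0,0,0.05],0,1],[[0,0,0.05],0,1],[[0,0,0.04],0,1],[[0,0,0.03],0,1],[[0,0,0.02],0,1],[[0,0,0],0,1],[[0,0,0],0,1],[[0,0,0],0,1]]'
```

```text
t: 13.8
eef_pos: [619.0, 88.7, 70.3]
tcp_rot: [3.141, -0.0, 0.297]
ft_force: [-0.3, 0.1, -1.7]
opening: 0.355
grip_force: 30.0
```

```bash
python3 -m inch '[[[0,0,0.01],0,1],[[0,0,0],0,-1],[[0,0,0],0,-1],[[0,0,0],0,-1],[[0,0,0],0,-1],[[0,0,0],0,-1],[[0,0,0],0,-1],[[0,0,-0.3],0,-1],[[0,0,-0.6],0,-1],[[0,0,-0.7],0,-1]]'
python3 - <<'E'
from h import *
p,o=look('wrist',['hub_grip','knob_grip','wheel_mark'],{'hub_grip':69,'wheel_mark':38})
b=eyes.read_camera('side')
cv2.imwrite('pics/s2.png',np.hstack([cv2.resize(b['pixels'][130:240,200:340],(400,314),interpolation=2),cv2.resize(p['pixels'],(400,300))[:300].copy() if 0 else cv2.resize(p['pixels'],(400,314))])[:,:,::-1])
s=env.state();print(s['t'],s['tcp_rot'],s['eef_pos'])
E
```

```text
t: 15.05
eef_pos: [618.8, 88.7, 167.5]
tcp_rot: [3.142, 0.0, 0.297]
ft_force: [0.7, -1.0, -0.4]
opening: 0.999
grip_force: 0.0
wrist hub_grip 0.92 [202.4 249.6] [616.9  87.7  69. ]
wrist knob_grip 0.96 [ 94.2 248. ] [697.6 113.7  70. ]
wrist wheel_mark 0.78 [231.2 246.1] [579.7  79.7  38. ]
15.3 [ 3.14140363e+00 -3.65257748e-04  2.96777338e-01] [618.70107622  88.70377241 166.04891964]
```

View pics/s2.png

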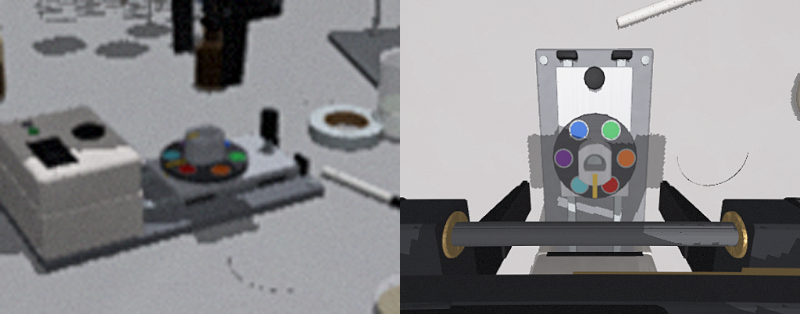

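```bash
python3 -m inch '[[[0.4,0,0],0,-1],[[0.6,0,0],0,-1],[[0.37,0,0.1],0,-1],[[0,0,0.5],0,-1],[[0,0,0.5],0,-1],[[0,0,0.35],0,-1],[[0,0,0.15],0,-1],[[0,0,0],0,-1],[[0,0,0],0,1],[[0,0,0],0,1]]'
python3 -m inch '[[[0,0,0],0,1],[[0,0,0],0,1],[[0,0,0],0,1],[[0,0,0],0,1],[[0,0,0],0,1],[[0,0,0],0,1],[[0,0,0],0,1],[[0,0,0],0,1],[[0,0,0],0,1],[[0,0,0],0,1]]'
```

```text
t: 16.55
eef_pos: [697.9, 112.8, 70.6]
tcp_rot: [3.141, -0.001, 0.297]
ft_force: [0.2, -0.3, -0.2]
opening: 0.847
grip_force: 0.0
t: 17.8
eef_pos: [697.4, 113.1, 69.6]
tcp_rot: [-3.141, 0.0, 0.297]
ft_force: [-1.1, 5.5, 0.1]
opening: 0.205
grip_force: 30.0
```

```bash
python3 -m inch '[[[-0.1,0,0],0,1],[[-0.12,0,0],0,1],[[-0.12,0,0],0,1],[[-0.12,0,0],0,1],[[-0.12,0,0],0,1],[[-0.12,0,0],0,1],[[-0.12,0,0],0,1],[[-0.1,0,0],0,1],[[-0.08,0,0],0,1],[[0,0,0],0,1]]'
```

```text
t: 19.05
eef_pos: [639.6, 95.3, 69.6]
tcp_rot: [-3.141, 0.001, 0.297]
ft_force: [-2.4, 4.8, -0.2]
opening: 0.203
grip_force: 30.0
```

```bash
python3 -m inch '[[[-0.08,0,0],0,1],[[-0.05,0,0],0,1],[[-0.05,0,0],0,1],[[-0.05,0,0],0,1],[[0,0,0],0,1],[[0,0,0],0,1],[[0,0,0],0,1],[[0,0,0],0,1],[[0,0,0],0,1],[[0,0,0],0,1]]'
```

```text
t: 20.3
eef_pos: [626.7, 91.3, 69.6]
tcp_rot: [-3.141, 0.001, 0.297]
ft_force: [-2.5, 4.3, 0.4]
opening: 0.205
grip_force: 30.0
```

```bash
python3 -m inch '[[[-0.05,0,0],0,1],[[-0.05,0,0],0,1],[[-0.05,0,0],0,1],[[-0.03,0,0],0,1],[[0,0,0],0,1],[[0,0,0],0,1],[[0,0,0],0,1],[[0,0,0],0,1],[[0,0,0],0,1],[[0,0,0],0,1]]'
```

```text
t: 21.55
eef_pos: [621.0, 89.5, 70.1]
tcp_rot: [3.14, -0.011, 0.296]
ft_force: [19.4, 15.9, -11.4]
opening: 0.205
grip_force: 30.0
```

```bash
python3 -m inch '[[[0,0,0],0,-1],[[0,0,0],0,-1],[[0,0,0],0,-1],[[0,0,0],0,-1],[[0,0,0],0,-1],[[0,0,-0.2],0,-1],[[0,0,-0.5],0,-1],[[0,0,-0.8],0,-1],[[0,0,-0.8],0,-1],[[0,0,-0.3],0,-1]]'
python3 - <<'E'
from h import *
p,o=look('wrist',['hub_grip','knob_grip'],{'hub_grip':69})
b=eyes.read_camera('side')
cv2.imwrite('pics/s3.png',np.hstack([cv2.resize(b['pixels'][130:240,200:340],(400,314),interpolation=2),cv2.resize(p['pixels'],(400,314))])[:,:,::-1])
s=env.state();print(s['t'],s['tcp_rot'],s['eef_pos'])
E
```

```text
t: 22.8
eef_pos: [617.2, 88.1, 229.7]
tcp_rot: [3.14, -0.005, 0.297]
ft_force: [-1.0, 1.0, -0.0]
opening: 0.998
grip_force: 0.0
wrist hub_grip 0.89 [254.1 250.5] [543.1  63.6  69. ]
wrist knob_grip 0.88 [177.4 246.6] [622.5  92.   70. ]
23.0 [ 3.14146055e+00 -4.99217739e-05  2.96793800e-01] [616.33839201  87.98875784 225.60673442]
```

View pics/s3.png

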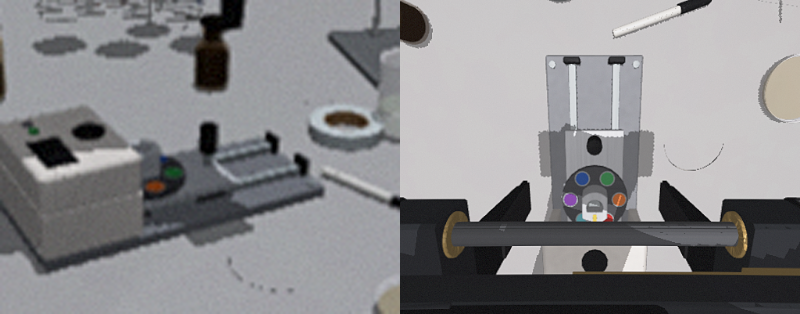

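```bash
python3 - <<'E'
from h import *
p=eyes.read_camera('wrist');k=atz(p,eyes.spot_point('knob_grip',p)[0]['centre'],70)
g=cv2.GaussianBlur(cv2.cvtColor(p['pixels'],cv2.COLOR_RGB2GRAY),(3,3),0).astype(int)
for c in(225,248,265):
    r=40+np.argmax(np.abs(np.diff(g[40:95,c])))
    for z in(0,10,20): print(c,r,z,np.dot((atz(p,(r,c),z)-k)[:2],[.956,.292]).round(1))
E
```

```text
225 65 0 109.5
225 65 10 108.3
225 65 20 107.2
248 64 0 110.5
248 64 10 109.3
248 64 20 108.1
265 63 0 111.5
265 63 10 110.3
265 63 20 109.1
```

```bash
python3 -c "
from cell import env
print(env.job_done())"
```

```text
the job is handed in; nothing more can be done
None
```

The filter wheel is seated on the post with its yellow mark toward the carriage's mark, the carriage is in at its stop under the reading head, and the gripper is clear; I handed the job in at about 23 s, and no verdict was returned.

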